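Clear the clamp and nip the project box between its jaws

TASK

Get the grey project box clamped for soldering. First take the blue solder sucker off the clamp bed and lower it, nozzle first, into the empty metal tool cup so that it stands there; then slide the clamp's moving jaw up by its orange fin until the box is squared up and firmly nipped between the two jaws, keep that pressure on for a moment without crushing it, and let go. Leave the other things on the bench where they are.

Things in the scene. Friction and masses are not known exactly. Their poses are not given: they have to be found in the camera images.
- clamp: Box clamp fixed to the bench: aluminium bed 70 mm wide (x), its top 30 mm above the bench, from y = -165 to +210 mm of its origin (on the bench, under the bed). Its +y is the slide direction, from moving jaw to back jaw; -x is the robot's side. The blue back jaw (90 mm wide, 40 mm tall, 22 mm thick) is locked with its face anywhere from y = 155 to 185 mm: not measured, to be felt.
- slide_face (a point): Middle of the moving jaw's clamping face (90 mm wide, 35 mm tall, looks to +y), 20 mm above the bed. Axes as the clamp's. Moves with the jaw.
- fin_top (a point): Middle of the top edge of the moving jaw's orange grip fin, 110 mm above the bench and 60 mm behind (-y) the jaw's face. The fin is 14 mm thick (y), 44 mm wide (x) and stands 62 mm clear above the jaw's blue shoe (48 mm above the bench). It can be gripped from above across its thickness; fingertips kept above 75 mm over the bench clear jaws and box.
- carriage: The moving jaw with its blue shoe and orange fin; origin at the foot of its face, on the bed. It slides along the clamp's y only, with 3 N of friction plus 8 N per m/s, no spring, and stays where left. Its face starts at y = -75 to -55 mm of the clamp and can go to +135. 12 to 20 N of push on the fin nips the box well; over 45 N of the jaw on the box crushes it.
- project_box: Open grey box with a green board in it, loose on the bed before the back jaw, clear of both jaws and a little skewed: 90 mm (x, across) by 70 mm (y, along the slide) by 40 mm tall, about 0.25 kg. Origin: centre of its underside. When the jaw first meets it, it only slides and turns (1 to 3 N more); once bearing on both jaws it stops dead and the force climbs steeply.
- box_far (a point): Centre of the box's face towards the back jaw, 20 mm above its underside.
- box_near (a point): Centre of the box's face towards the moving jaw, 20 mm above its underside.
- sucker: Solder sucker lying across the bed between moving jaw and box, nozzle away from the robot: 190 mm long along its x axis (+x = nozzle), 70 g. Blue barrel 20 x 20 mm from x = -70 to +40 mm, black cone, white nozzle (10 mm wide) to x = +95, steel rod and yellow knob (19 mm wide) to x = -95. Origin: underside, mid-length, 10 mm below its axis. The robot-side end overhangs the bed by about 80 mm.
- nozzle_tip (a point): Middle of the nozzle's end face, on the sucker's axis at x = +95 mm.
- barrel_grip (a point): Point on the sucker's axis, in the barrel, at x = -45 mm (140 mm from the nozzle tip): off the bed while it lies, a good place to grip across the 20 mm width, with the fingers leaning 30 to 45 degrees towards the nozzle.
- cup_floor (a point): Centre of the inner floor of the tool cup, 6 mm above the bench. Cup: round, plain metal, fixed to the bench, 54 mm outside and 46 mm inside diameter, 95 mm tall, on a dark round foot of 84 mm diameter; it stands to the left or to the right of the clamp. A sucker left in it leans by up to about 20 degrees against the rim.
- cup_rim (a point): Centre of the cup's mouth, 95 mm above the bench.
- flux_jar: Closed jar with red lid, 60 mm diameter, 75 mm tall, on the other side of the clamp from the cup; leave alone. Origin at its underside.
- screwdriver: Yellow-handled screwdriver, 180 mm, lying nearer to the robot than the clamp; leave alone.
- insulator: Grey ribbed antenna insulator, 84 mm long, 40 mm high, beyond the clamp; leave alone.
- meter: Yellow hand multimeter, 150 x 75 x 36 mm, lying beyond the clamp; leave alone.
- solder_spool: Blue solder spool, 60 mm diameter, 48 mm tall, beyond the clamp; leave alone.
- antenna: Grey whip antenna with brass foot, 170 mm long, lying at the left; leave alone.
Mind the look-alikes: they are no part of the job. Of the things that look like the part that bears cup_floor, the smaller one is meant. Leave any brown look-alike of the sucker alone.

How it is judged:
By the outcome, as a careful person would: the job done as asked, in the order asked, and still so for the second after the job is handed in, with the robot touching nothing.
It also fails if it takes over 72 s, if anything falls off the work surface, if the arm or the gripper's body presses on something with over 40 N, if the wrist force passes 120 N, or if a joint passes its speed limit or range.

ROBOT

A 6-joint arm with a two-finger parallel gripper is mounted at the origin on the work surface. World frame = base frame: x ahead of the robot, y to its left, z up, the work surface at z = 0. Lengths are in m, angles in rad, forces in N, time in s.
With the tool pointing down it reaches from about 0.325 to 1 m from the base axis. Payload 5.1 kg.
Tool frame: the origin (TCP) lies on the centre line of the jaws, within the pads' length; the fingertips stand 17 mm ahead of it and the grasp point (between the pads) lies 2 mm behind it (ctrl.tips_ahead is the distance from the TCP to the fingertips, in m); z points along the fingers, y is the line along which they close (so a half turn about z gives the same grasp; the last joint's range is limited). The gripper opens to 85 mm and grips with 20 to 120 N. Pads are 22 mm wide; open, the fingers measure 114 mm over their backs; the gripper's body (76 mm by 85 mm) begins 54 mm behind the grasp point. The pads swing forward as they close: fully open they stand 13 mm farther back than shut.
Start: joints at [1.24, 0.124, 1.65, -0, 1.367, -0.083], TCP at [0.159, 0.63, 0.248] pointing down, gripper open.
Joint ranges: [-2.61, 2.61], [-1.02, 2.33], [0.03, 2.71], [-1.35, 4.49], [0.32, 2.68], [-2.91, 2.91]. Speed limits (rad/s): [2.57, 2.57, 3.14, 3.14, 3.14, 3.14].

INTERFACE

Orientations are given as [roll, pitch, yaw] about the fixed x, y, z axes, in that order (R = Rz(yaw) Ry(pitch) Rx(roll)).
In Python, from rig import get_state, eyes, workorder, ctrl gives the robot as it stands.
- The arm moves only by the tool arm_command, never from a script. Its arguments are lists of equal length, an entry for each row: "travel": the shift along the world's x, y, z in cm, a list of three; "twist": the turn, a rotation vector about the world's x, y, z in degrees, a list of three; "hand": the finger opening in cm, from 0 to 8.54. In form: {"travel": [[tx, ty, tz], ...], "twist": [[ax, ay, az], ...], "hand": [hand, ...]}. A call has exactly 8 rows; each row shifts and turns the commanded pose from where the row before left it; what a row does not reach is not made up. A row lasts 1/12 s, in which the tool goes at most 41.7 mm and 7.16 degrees, less where a joint would pass 70% of its speed; a pose out of reach is approached as far as the arm can. A call with a gripper value outside its range is refused whole. The fingers move at their own pace and stop on an object; "newtons" is the grip in N (left out, the last holds). Time passes only in rows, so rows that do not move let the fingers close, or fill a call up. It gives the time, the measured TCP pose, the force, the opening and the grip force at its end, in the units of the state.
- get_state(): the state, without advancing time (a new reading comes with each control period).
- eyes.get_image(name): name is "scene" or "top" or "wrist"; returns the picture (420x560x3 uint8, red, green, blue); there is no depth.
- eyes.calibration(name): a dict with "vfov" (degrees; the focal length in pixels is half the picture's height over the tangent of half this angle, whatever the lens; pixels are square), "cx", "cy" (the principal point, pixels), "k1" (the pictures are not rectified: a ray, as slopes to the right and down, at radius r is drawn at 1 + k1 r^2 times it, then the intrinsics apply), "position" and "orientation" of the camera in the world. Camera axes: x right, y down, z forward; pixel columns grow to the right and rows downward; lengths in m; the calibration is good to about 2 mm. A picture is of the moment at which its call begins: read the wrist's pose just before it. calibration takes no time and is no camera call; for the wrist camera it gives the pose at the moment of the call.
- workorder.close_job(): hands the job in; it is judged then, once.
The state is a dict: "clock": time; "joints": joint angles; "qvel": joint speeds; "tau": joint torques, N m; "position": TCP position; "tool_rot": TCP orientation; "wrist_force": force on the tool from outside, world axes, zero at the start; "ft_torque": the same for the moment, N m; "width": finger opening in m; "gripper_force": force on a finger pad.
Only numpy, scipy, OpenCV 4.12 (cv2) and the standard library are available. Lean on these libraries where they do the work, as an engineer would, in place of code of your own. Each camera call takes 0.05 s, during which the arm holds its last target. There are 200 camera calls.

## Working session

There is one attempt and no reset: what is moved stays moved. The work goes in short steps, Python scripts to look and compute and a tool call to move; the robot and the scene stay as the last step left them, time stands still between calls to the robot, and variables do not carry over. Pictures are saved under pics/ and viewed, at most 10 in all, crops included, and the job is handed in when it is done.

Besides the shell and the picture viewer there is one more tool, called after "Emit:" by a JSON object that holds its "op" and its "data". arm_command: Moves the arm, as the interface text tells. Its arguments: {"type":"object","properties":{"travel":{"type":"array"},"twist":{"type":"array"},"hand":{"type":"array"},"newtons":{"type":"number"}},"required":["travel","twist","hand"]}

```bash
mkdir -p pics; cat > h.py <<'E'
import numpy as np, cv2
from rig import get_state, eyes, workorder, ctrl
from scipy.spatial.transform import Rotation as R
def cal(n):
    c=eyes.calibration(n); o=np.array(c["orientation"],float)
    c["R"]=o if o.shape==(3,3) else R.from_euler('xyz',o).as_matrix()
    c["f"]=210/np.tan(np.radians(c["vfov"])/2); return c
def ray(c,u,v):
    d=np.array([(u-c["cx"])/c["f"],(v-c["cy"])/c["f"]]); s=d.copy()
    for _ in range(30): s=d/(1+c["k1"]*(s@s))
    return np.array(c["position"]),c["R"]@np.array([s[0],s[1],1])
def onz(c,u,v,z):
    p,d=ray(c,u,v); return p+d*(z-p[2])/d[2]
def proj(c,P):
    q=c["R"].T@(np.array(P)-np.array(c["position"])); s=q[:2]/q[2]; s=s*(1+c["k1"]*(s@s))
    return s*c["f"]+[c["cx"],c["cy"]]
def snap(n,f):
    c=cal(n); im=eyes.get_image(n); cv2.imwrite(f"pics/{f}.png",im[:,:,::-1]); return c,im
E
python3 - <<'E'
from h import *
for n in("top","scene"):
    print({k:v for k,v in eyes.calibration(n).items()}); snap(n,n+"0")
s=get_state(); print(s)
E
```

```text
{'vfov': 44.93680394813595, 'cx': 276.8973264824549, 'cy': 211.73252621142709, 'k1': -0.12445555318691484, 'position': array([ 0.3728615 , -0.01314156,  1.36624333]), 'orientation': array([-3.00738226, -0.00863993, -1.55433365])}
{'vfov': 48.38084770431975, 'cx': 289.58274887243545, 'cy': 212.90434481672253, 'k1': 0.03260634023704745, 'position': array([1.24135649, 0.50147426, 0.88483174]), 'orientation': array([-2.29894376,  0.01687603,  2.21094942])}
{'clock': 0.1, 'joints': array([ 1.24042387e+00,  1.24460755e-01,  1.65156083e+00, -3.71779983e-06,
        1.36748764e+00, -8.26377043e-02]), 'qvel': array([-0.00196302, -0.00145117, -0.00245212,  0.00027879, -0.00122322,
       -0.0007123 ]), 'tau': array([ 4.18032005e-04, -4.24929821e+01, -3.66652894e+01, -7.40037262e-05,
        3.82802697e-03,  2.13778588e-05]), 'position': array([0.15926729, 0.62964347, 0.24714857]), 'tool_rot': array([-3.13968232e+00, -1.54573952e-04,  2.89385850e+00]), 'wrist_force': array([-0.90872183,  0.01715896, -0.66383143]), 'ft_torque': array([ 0.00035019,  0.02059526, -0.02224081]), 'gripper_force': 0.0, 'width': 0.08561619577902031}
```

View pics/top0.png

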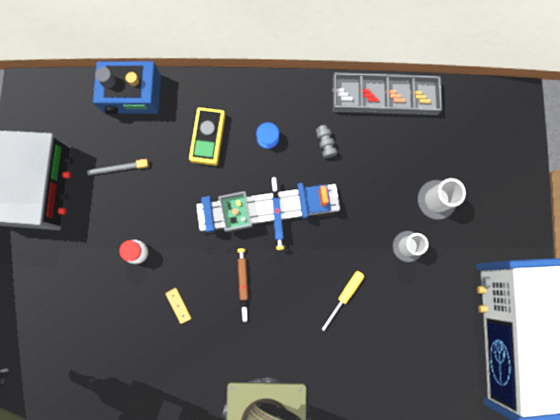

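View pics/scene0.png

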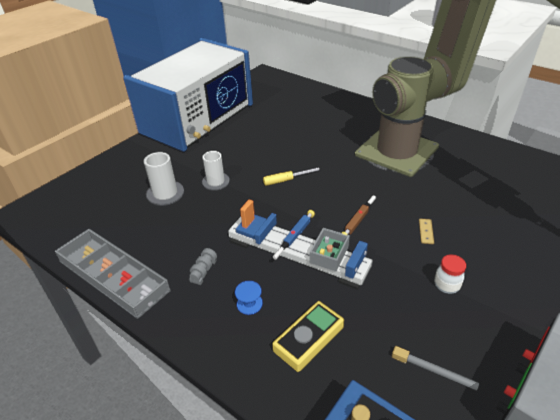

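The top view shows the sucker from its knob at (281,247) to its nozzle at (275,182). Possible mix-ups:
- **Sucker:** the blue one on the bed is at (278,215), and a brown look-alike is at (243,285).
- **Cup:** the small cup has its rim at (417,244) and the large cup at (452,192). I choose the small one.
- **Jaw:** the moving jaw's orange fin is at (324,196) and the back jaw at (205,212).

Next is a close crop and some measurements.

```bash
python3 - <<'E'
from h import *
im=cv2.imread("pics/top0.png"); c=cal("top")
cr=im[172:262,190:350]; cr2=im[172:262,380:470]
cv2.imwrite("pics/crop0.png",np.hstack([cv2.resize(cr,None,fx=3.2,fy=3.2,interpolation=2),cv2.resize(cr2,None,fx=3.2,fy=3.2,interpolation=2)]))
hsv=cv2.cvtColor(im,cv2.COLOR_BGR2HSV)
def comps(lo,hi,box):
    m=cv2.inRange(hsv,lo,hi); k=np.zeros_like(m); x0,y0,x1,y1=box; k[y0:y1,x0:x1]=m[y0:y1,x0:x1]
    n,l,s,ce=cv2.connectedComponentsWithStats(k)
    out=[]
    for i in range(1,n):
        if s[i,4]>8:
            r=cv2.minAreaRect(np.argwhere(l==i)[:,::-1].astype(np.float32)); out.append((s[i].tolist(),ce[i].round(1),np.round(r[0],1),np.round(r[1],1),round(r[2],1)))
    return out
B=(190,172,350,262)
print("blue");[print(x) for x in comps((100,120,60),(125,255,255),B)]
print("orange");[print(x) for x in comps((5,150,100),(20,255,255),(300,172,350,215))]
print("yellow");[print(x) for x in comps((18,100,100),(35,255,255),(265,235,295,255))]
print("white");[print(x) for x in comps((0,0,150),(180,60,255),(265,172,285,192))]
print("cup");[print(x) for x in comps((0,0,120),(180,60,255),(385,225,435,270))]
# two views cup rim etc
for nm,(u,v,z) in dict(knob=(281,247,.04),noz=(275,180,.04),rim=(418,244,.095),foot=(408,247,.0),fin=(324,196,.11),bigrim=(453,192,.12)).items(): print(nm,onz(c,u,v,z).round(4))
E
```

```text
blue
([297, 183, 33, 36, 608], array([310. , 199.8]), array([313.5, 198.5]), array([35.7, 29.1]), 80.5)
([201, 196, 14, 36, 291], array([207.8, 213.4]), array([207.3, 213.8]), array([35.9,  9.3]), 82.6)
([273, 197, 7, 12, 60], array([275.9, 202.2]), array([275.9, 202.6]), array([11.5,  5.2]), 83.7)
([273, 212, 11, 28, 212], array([278., 227.]), array([277.8, 225.8]), array([27.1,  9.1]), 85.2)
orange
([320, 188, 8, 18, 48], array([322. , 197.7]), array([321.7, 196.6]), array([16.3,  5.9]), 65.2)
yellow
([276, 245, 9, 6, 31], array([280. , 247.7]), array([280. , 247.6]), array([4.4, 8.4]), 80.5)
white
([271, 177, 6, 15, 72], array([273.8, 183.5]), array([273.5, 184. ]), array([14.,  5.]), 90.0)
cup
([393, 231, 36, 31, 816], array([409.7, 245.1]), array([409.7, 244.3]), array([29.6, 35.1]), 55.0)
knob [ 0.4593 -0.0339  0.04  ]
noz [ 0.6372 -0.0152  0.04  ]
rim [ 0.4684 -0.3806  0.095 ]
foot [ 0.467  -0.3801  0.    ]
fin [ 0.5846 -0.1389  0.11  ]
bigrim [ 0.5997 -0.4671  0.12  ]
```

View pics/crop0.png

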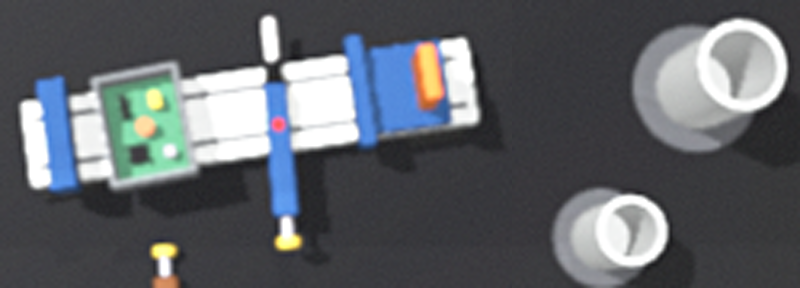

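The crop confirms the choice: the blue sucker's knob end is at about (280,249) and its nozzle tip at (274,177) in the top view. The small cup's rim centre is at (417.5,244). I'll work out the poses and the first move from these.

```bash
python3 - <<'E'
from h import *
c=cal("top")
k=onz(c,279.9,249,.04); n=onz(c,273.7,177.2,.04); d=(n-k); L=np.linalg.norm(d); d/=L
print("knob",k,"tip",n,"L",L,"yaw",np.degrees(np.arctan2(d[1],d[0])))
print("barrel robot-end",onz(c,279,239.3,.045), "grip", (n+k)/2-.045*d)
rim=onz(c,417.5,243.9,.095); print("rim",rim,"foot",onz(c,406.9,246.1,0), "az",np.degrees(np.arctan2(rim[1],rim[0])))
a=onz(c,207.3,213.8,.07); b=onz(c,302.8,200.1,.065); print("jaws",a,b,np.degrees(np.arctan2(b[0]-a[0],a[1]-b[1])))
print("fin",onz(c,323.8,195.5,.11))
s=get_state(); print(s["position"])
E
```

```text
knob [ 0.45404227 -0.03110885  0.04      ] tip [ 0.64468448 -0.01161555  0.04      ] L 0.1916362249138871 yaw 5.838245474105334
barrel robot-end [ 0.47899627 -0.02829544  0.045     ] grip [ 0.50459679 -0.02593962  0.04      ]
rim [ 0.4686278  -0.37929118  0.095     ] foot [ 4.69412013e-01 -3.77096427e-01  2.22044605e-16] az -38.98551427412495
jaws [0.53951082 0.15782643 0.07      ] [ 0.5803814  -0.08822889  0.065     ] 9.43090699519951
fin [ 0.58586877 -0.13834941  0.11      ]
[0.15926729 0.62964347 0.24714857]
```

Emit:
{"op": "arm_command", "data": {"travel": [[1.65,-3.28,0],[1.65,-3.28,0],[1.65,-3.28,0],[1.65,-3.28,0],[1.65,-3.28,0],[1.65,-3.28,0],[1.65,-3.28,0],[1.65,-3.28,0]], "twist": [[0,0,1],[0,0,1],[0,0,1],[0,0,1],[0,0,1],[0,0,1],[0,0,1],[0,0,1]], "hand": [5,5,5,5,5,5,5,5]}}

```text
clock: 0.77
position: [0.2916, 0.3659, 0.2478]
tool_rot: [-3.141, -0.0, 3.035]
wrist_force: [1.0, -0.2, 0.0]
width: 0.0499
gripper_force: 0.0
```

Emit:
{"op": "arm_command", "data": {"travel": [[1.65,-3.28,0],[1.65,-3.28,0],[1.65,-3.28,0],[1.65,-3.28,0],[1.65,-3.28,0],[1.65,-3.28,0],[1.65,-3.28,0],[1.65,-3.28,0]], "twist": [[0,0,1],[0,0,1],[0,0,1],[0,0,1],[0,0,1],[0,0,1],[0,0,1],[0,0,1]], "hand": [5,5,5,5,5,5,5,5]}}

```text
clock: 1.43
position: [0.4236, 0.1035, 0.2481]
tool_rot: [3.141, 0.0, -3.109]
wrist_force: [0.9, 0.7, 0.8]
width: 0.0502
gripper_force: 0.0
```

Emit:
{"op": "arm_command", "data": {"travel": [[1.65,-3.28,0],[1.65,-3.28,0],[1.65,-3.28,0],[1.65,-3.28,0],[0,0,-1],[0,0,-1],[0,0,-1],[0,0,-1]], "twist": [[0,0,1],[0,0,1],[0,0,1],[0,0,1],[0.5,-5,0],[0.5,-5,0],[0.5,-5,0],[0.5,-5,0]], "hand": [5,5,5,5,5,5,5,5]}}

```text
clock: 2.1
position: [0.4895, -0.0263, 0.2076]
tool_rot: [-3.141, 0.354, -3.041]
wrist_force: [-0.3, -0.8, 0.3]
width: 0.0503
gripper_force: 0.0
```

Emit:
{"op": "arm_command", "data": {"travel": [[-0.5,0,-1.5],[-0.5,0,-1.5],[-0.5,0,-1.5],[-0.5,0,-1.5],[0,0,-1],[0,0,-1],[0,0,0],[0,0,0]], "twist": [[0.5,-5,0],[0.5,-5,0],[0.5,-5,0],[0.5,-5,0],[0,0,0],[0,0,0],[0,0,0],[0,0,0]], "hand": [5,5,5,5,5,5,5,5]}}

```text
clock: 2.77
position: [0.4708, -0.0261, 0.1297]
tool_rot: [-3.14, 0.702, -3.039]
wrist_force: [0.6, -0.2, 0.5]
width: 0.0501
gripper_force: 0.0
```

```bash
python3 - <<'E'
from h import *
s=get_state(); print(s["joints"],s["position"],s["tool_rot"])
c,im=snap("wrist","w1")
g=np.array([.5046,-.0259,.04]); d=np.array([np.cos(.1019),np.sin(.1019),0])
print("grip px",proj(c,g),"tip",proj(c,g+.14*d),"knob",proj(c,g-.05*d))
E
```

```text
[-0.31415402 -0.57556568  2.54231558  0.4986394   0.57378332 -2.32546711] [ 0.47083034 -0.02606377  0.12969589] [-3.13984445  0.7016846  -3.03917498]
grip px [270.29588    172.68208874] tip [272.19030751 271.08862803] knob [269.04434918 106.69973519]
```

View pics/w1.png

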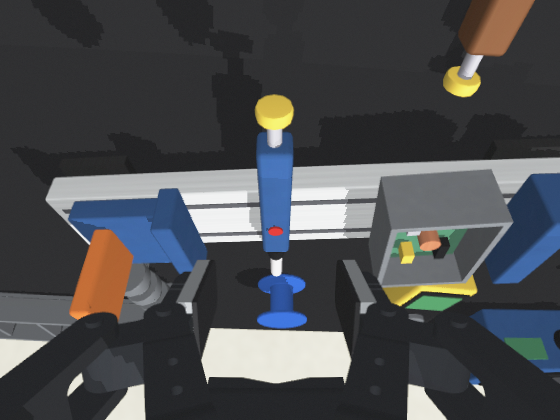

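The wrist view shows the sucker's knob at (274,112) and its nozzle at (277,272). It lies about 5 px right of and below my prediction, so I shift the grip by +4 mm in y and +2 mm in x. Now I descend and grip.

Emit:
{"op": "arm_command", "data": {"travel": [[0,0.1,-1.2],[0,0.1,-1.2],[0,0.1,-1.2],[0,0.1,-1.1],[0.9,0,-1.1],[0.9,0,-1.1],[0.9,0,-1.1],[1.0,0,-1.1]], "twist": [[0,0,0],[0,0,0],[0,0,0],[0,0,0],[0,0,0],[0,0,0],[0,0,0],[0,0,0]], "hand": [5,5,5,5,5,5,5,5]}}

```text
clock: 3.48
position: [0.508, -0.0236, 0.0406]
tool_rot: [3.14, 0.702, -3.038]
wrist_force: [-0.1, 0.8, 0.2]
width: 0.05
gripper_force: 0.0
```

Emit:
{"op": "arm_command", "data": {"travel": [[0,0,0],[0,0,0],[0,0,0],[0,0,0],[0,0,0],[0,0,0],[0,0,0],[0,0,0]], "twist": [[0,0,0],[0,0,0],[0,0,0],[0,0,0],[0,0,0],[0,0,0],[0,0,0],[0,0,0]], "hand": [5,1,1,1,1,1,1,1], "newtons": 50}}

```text
clock: 4.15
position: [0.5061, -0.0239, 0.0408]
tool_rot: [3.14, 0.702, -3.039]
wrist_force: [-4.6, 0.6, 7.6]
width: 0.0192
gripper_force: 51.5
```

Emit:
{"op": "arm_command", "data": {"travel": [[0,0,1],[0,0,2],[0,0,4],[0,0,4],[0,0,4],[0,0,4],[0,0,4],[0,0,2]], "twist": [[0,0,0],[0,0,0],[0,0,0],[0,0,0],[0,0,0],[0,0,0],[0,0,0],[0,0,0]], "hand": [1,1,1,1,1,1,1,1]}}

```text
clock: 4.82
position: [0.5061, -0.0241, 0.2961]
tool_rot: [-3.14, 0.708, -3.038]
wrist_force: [-0.1, -0.7, -0.1]
width: 0.0191
gripper_force: 50.4
```

Emit:
{"op": "arm_command", "data": {"travel": [[0,0,0],[0,0,0],[0,0,0],[0,0,0],[0,0,0],[0,0,0],[0,0,0],[0,0,0]], "twist": [[-0.6,5.97,0],[-0.6,5.97,0],[-0.6,5.97,0],[-0.6,5.97,0],[-0.6,5.97,0],[-0.6,5.97,0],[-0.6,5.97,0],[-0.6,5.97,0]], "hand": [1,1,1,1,1,1,1,1]}}

```text
clock: 5.48
position: [0.5052, -0.0238, 0.2895]
tool_rot: [3.138, -0.143, -3.041]
wrist_force: [-0.2, -0.4, -0.7]
width: 0.0191
gripper_force: 50.3
```

```bash
python3 - <<'E'
from h import *
s=get_state(); print(s["joints"].round(3),s["position"],s["tool_rot"],s["width"],s["wrist_force"])
E
```

```text
[-0.138 -0.137  1.845 -0.03   1.573 -1.807] [ 0.50515116 -0.02377786  0.28951663] [ 3.13830069 -0.14303596 -3.04055328] 0.019146916633865325 [-0.19725888 -0.36890433 -0.657238  ]
```

Emit:
{"op": "arm_command", "data": {"travel": [[0,-2.2,0],[0,-2.2,0],[0,-2.2,0],[0,-2.2,0],[0,-2.2,0],[0,-2.2,0],[-0.4,-2.9,0],[-0.4,-2.9,0]], "twist": [[-0.7,6.9,0],[-0.7,6.9,0],[-0.7,6.9,0],[-0.7,6.9,0],[-0.7,6.9,0],[-0.7,6.9,0],[0,0,-6.4],[0,0,-6.4]], "hand": [1,1,1,1,1,1,1,1]}}

```text
clock: 6.15
position: [0.4976, -0.2135, 0.2864]
tool_rot: [3.136, -0.869, 3.019]
wrist_force: [0.8, 0.4, -0.8]
width: 0.0193
gripper_force: 50.5
```

Emit:
{"op": "arm_command", "data": {"travel": [[-0.4,-2.6,0],[-0.4,-2.6,0],[-0.4,-2.6,0],[-0.4,-2.6,0],[-0.4,-2.6,0],[-0.4,-2,0],[-0.4,-1.3,0],[0,0,0]], "twist": [[0,0,-6.4],[0,0,-6.4],[0,0,-6.4],[0,0,-6.4],[0,0,-6.4],[0,0,0],[0,0,0],[0,0,0]], "hand": [1,1,1,1,1,1,1,1]}}

```text
clock: 6.82
position: [0.4681, -0.3788, 0.2885]
tool_rot: [3.139, -0.865, 2.457]
wrist_force: [-0.1, 0.3, -0.6]
width: 0.0194
gripper_force: 50.5
```

```bash
python3 - <<'E'
from h import *
s=get_state(); print(s["joints"].round(3),s["position"],s["tool_rot"],s["width"])
T=R.from_euler('xyz',s["tool_rot"]).as_matrix(); th=np.radians(40.2)
# nozzle dir in tool frame from the grasp: tool_rot (3.14,.702,-3.039), dir yaw .102
T0=R.from_euler('xyz',[3.14,.702,-3.039]).as_matrix(); n=T@T0.T@np.array([np.cos(.102),np.sin(.102),0]); print("nozzle dir",n, "tip",s["position"]-.002*T[:,2]+.14*n)
ims=[]
for k in("top","scene"):
    c,im=snap(k,k+"1"); im=im[:,:,::-1]
    u,v=proj(c,[.469,-.379,.12]).astype(int); print(k,u,v,"rim",proj(c,[.469,-.379,.095]),"tip",proj(c,s["position"]-.002*T[:,2]+.14*n))
    ims.append(cv2.resize(im[v-60:v+50,u-60:u+60],None,fx=3.3,fy=3.3,interpolation=2)); print(u-60,v-60)
cv2.imwrite("pics/c1.png",np.hstack(ims))
E
```

```text
[-0.749  0.474  1.308 -0.059  2.223 -1.649] [ 0.46812705 -0.37882725  0.28849288] [ 3.13854992 -0.86484547  2.4573677 ] 0.019428757253606353
nozzle dir [ 0.00327871 -0.00223077 -0.99999214] tip [ 0.46976162 -0.38010628  0.1497915 ]
top 420 243 rim [417.38534326 243.75209085] tip [424.13982869 241.8244627 ]
360 183
scene 210 148 rim [211.25392691 155.47569869] tip [208.31829327 139.67679164]
150 88
```

View pics/c1.png

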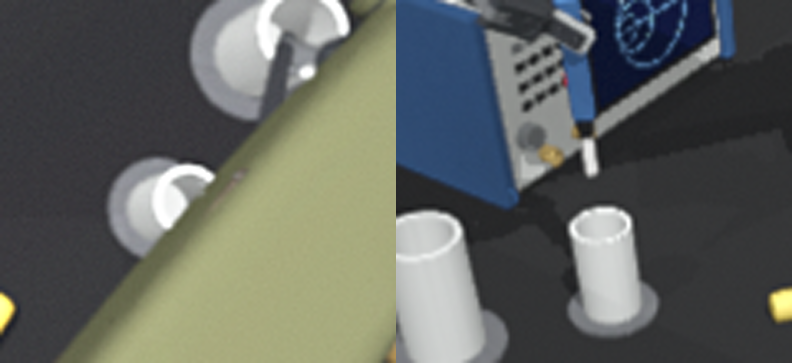

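In the scene crop the nozzle tip is at (592,172), directly above the small cup's mouth at (602,227). Both lie about 1 px from prediction in the same direction, so I can lower straight down.

Emit:
{"op": "arm_command", "data": {"travel": [[0,0,-1.5],[0,0,-1.5],[0,0,-1.5],[0,0,-1.5],[0,0,-1.5],[0,0,-1.5],[0,0,-1.5],[0,0,-1.5]], "twist": [[0,0,0],[0,0,0],[0,0,0],[0,0,0],[0,0,0],[0,0,0],[0,0,0],[0,0,0]], "hand": [1,1,1,1,1,1,1,1]}}

```text
clock: 7.58
position: [0.4693, -0.3766, 0.1677]
tool_rot: [3.137, -0.865, 2.461]
wrist_force: [-0.3, -0.5, -1.3]
width: 0.0191
gripper_force: 50.5
```

Emit:
{"op": "arm_command", "data": {"travel": [[0,0,-0.3],[0,0,-0.3],[0,0,-0.3],[0,0,-0.3],[0,0,-0.3],[0,0,-0.3],[0,0,0],[0,0,0]], "twist": [[0,0,0],[0,0,0],[0,0,0],[0,0,0],[0,0,0],[0,0,0],[0,0,0],[0,0,0]], "hand": [1,1,1,1,1,1,1,1]}}

```text
clock: 8.25
position: [0.4694, -0.3767, 0.1515]
tool_rot: [3.137, -0.864, 2.461]
wrist_force: [-0.4, 0.3, -0.7]
width: 0.0193
gripper_force: 50.5
```

Emit:
{"op": "arm_command", "data": {"travel": [[-0.4,0.3,0],[-0.4,0.3,0],[0,0,-0.3],[0,0,0],[0,0,0],[0,0,0],[0,0,0],[0,0,0]], "twist": [[-2.5,-3.1,0],[-2.5,-3.1,0],[0,0,0],[0,0,0],[0,0,0],[0,0,0],[0,0,0],[0,0,0]], "hand": [1,1,1,1,3,4,5,6]}}

```text
clock: 8.92
position: [0.4615, -0.3709, 0.1481]
tool_rot: [3.137, -0.726, 2.462]
wrist_force: [-1.0, 0.0, 0.0]
width: 0.0593
gripper_force: 0.0
```

Emit:
{"op": "arm_command", "data": {"travel": [[0,0,0],[0,0,0],[0,0,0],[0.6,-0.5,0.6],[0.6,-0.5,0.6],[0.6,-0.5,0.6],[0.6,-0.5,0.6],[0.6,-0.5,0.6]], "twist": [[0,0,0],[0,0,0],[0,0,0],[0,0,0],[0,0,0],[0,0,0],[0,0,0],[0,0,0]], "hand": [6,7,7.5,7.5,7.5,7.5,7.5,7.5]}}

```text
clock: 9.58
position: [0.4924, -0.3966, 0.1797]
tool_rot: [3.137, -0.724, 2.461]
wrist_force: [1.2, 0.3, 0.6]
width: 0.0747
gripper_force: 0.0
```

```bash
python3 - <<'E'
from h import *
s=get_state(); print(s["position"],s["tool_rot"],s["width"],s["wrist_force"])
c,a=snap("scene","s2"); d,b=snap("wrist","w2")
cr=cv2.resize(a[60:220,110:270],(400,400),interpolation=2); wb=cv2.resize(b,(400,300))
cv2.imwrite("pics/c2.png",np.hstack([cr,np.vstack([wb,np.zeros((100,400,3),np.uint8)])])[:,:,::-1])
E
```

```text
[ 0.492423   -0.39661869  0.17972857] [ 3.13718831 -0.72355294  2.46136974] 0.07472005546613444 [1.19367963 0.30584433 0.55126217]
```

View pics/c2.png

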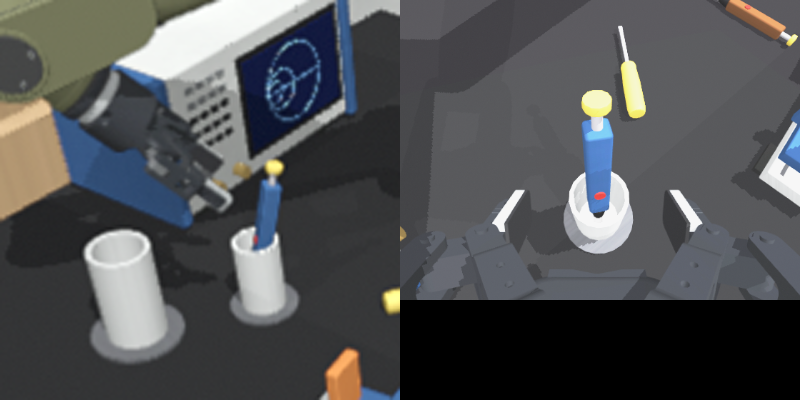

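The sucker stands in the small cup and leans towards the robot, clear of the fingers. Next I retreat and go above the fin.

Emit:
{"op": "arm_command", "data": {"travel": [[1,-0.8,1.5],[1,-0.8,1.5],[1,-0.8,1.5],[0,0,2],[0,0,2],[0,0,2],[0,0,2],[0,0,2]], "twist": [[0,0,0],[0,0,0],[0,0,0],[0,0,0],[0,0,0],[0,0,0],[0,0,0],[0,0,0]], "hand": [7.5,7.5,7.5,7.5,7.5,7.5,7.5,7.5]}}

```text
clock: 10.35
position: [0.5214, -0.4197, 0.3244]
tool_rot: [3.137, -0.725, 2.461]
wrist_force: [0.6, 0.8, 0.4]
width: 0.0748
gripper_force: 0.0
```

Emit:
{"op": "arm_command", "data": {"travel": [[0,0,0],[0,0,0],[0,0,0],[0,0,0],[0,0,0],[0,0,0],[0.5,3,0],[0.5,3,0]], "twist": [[-4.35,-5.37,0],[-4.35,-5.37,0],[-4.35,-5.37,0],[-4.35,-5.37,0],[-4.35,-5.37,0],[-4.35,-5.37,0],[0,0,6.9],[0,0,6.9]], "hand": [6,6,6,6,6,6,6,6]}}

```text
clock: 11.02
position: [0.5301, -0.3594, 0.3244]
tool_rot: [3.138, 0.0, 2.705]
wrist_force: [1.1, -1.1, -0.2]
width: 0.0598
gripper_force: 0.0
```

Emit:
{"op": "arm_command", "data": {"travel": [[0.7,3.2,-1],[0.7,3.2,-1],[0.7,3.2,-1],[0.7,3.2,-1],[0.7,3.2,-1],[0.7,3.2,0],[0.7,3.1,0],[0,0,0]], "twist": [[0,0,6.9],[0,0,6.9],[0,0,6.9],[0,0,6.9],[0,0,6.9],[0,0,0],[0,0,0],[0,0,0]], "hand": [6,6,6,6,6,6,6,6]}}

```text
clock: 11.68
position: [0.5809, -0.132, 0.2734]
tool_rot: [3.135, -0.001, -2.974]
wrist_force: [0.4, 0.1, -0.2]
width: 0.0596
gripper_force: 0.0
```

```bash
python3 - <<'E'
from h import *
s=get_state(); print(s["joints"].round(3),s["position"],s["tool_rot"],s["width"],s["wrist_force"])
c,im=snap("wrist","w3"); print("fin px",proj(c,[.586,-.138,.11]))
h=cv2.cvtColor(im,cv2.COLOR_RGB2HSV); m=cv2.inRange(h,(5,150,60),(18,255,255)); n,l,st,ce=cv2.connectedComponentsWithStats(m)
for i in range(1,n):
    if st[i,4]>100: print(st[i],ce[i],onz(c,*ce[i],.11))
E
```

```text
[-0.316 -0.007  1.745  0.005  1.408 -2.055] [ 0.58090771 -0.13199067  0.27342182] [ 3.13526068e+00 -1.06287274e-03 -2.97383476e+00] 0.059613134359655 [ 0.37633585  0.13559777 -0.16343704]
fin px [265.9698504  202.47899223]
[259 169  16  62 282] [264.73404255 185.58510638] [ 0.57225475 -0.14124436  0.11      ]
```

View pics/w3.png

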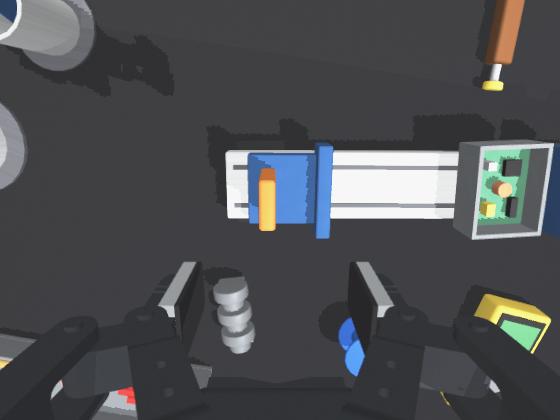

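The fin's top edge shows at (267,205), within 3 px of prediction, and the jaws are parallel to it. I descend and grip it.

Emit:
{"op": "arm_command", "data": {"travel": [[0.3,-0.2,-2.5],[0.3,-0.2,-2.5],[0,-0.1,-2.5],[0,0,-2.5],[0,0,-2.5],[0,0,-2.5],[0,0,-1.5],[0,0,-0.8]], "twist": [[0,0,0],[0,0,0],[0,0,0],[0,0,0],[0,0,0],[0,0,0],[0,0,0],[0,0,0]], "hand": [6,6,6,6,6,6,6,6]}}

```text
clock: 12.4
position: [0.5846, -0.1424, 0.0975]
tool_rot: [3.136, -0.006, -2.98]
wrist_force: [-1.1, -0.2, -0.6]
width: 0.0597
gripper_force: 0.0
```

Emit:
{"op": "arm_command", "data": {"travel": [[0,0,0],[0,0,0],[0,0,0],[0,0,0],[0,0,0],[0,0,0],[0,0,0],[0,0,0]], "twist": [[0,0,0],[0,0,0],[0,0,0],[0,0,0],[0,0,0],[0,0,0],[0,0,0],[0,0,0]], "hand": [4,0.5,0.5,0.5,0.5,0.5,0.5,0.5], "newtons": 40}}

```text
clock: 13.07
position: [0.5874, -0.1419, 0.1026]
tool_rot: [3.139, 0.001, -2.979]
wrist_force: [-0.7, 1.8, 6.4]
width: 0.0129
gripper_force: 41.0
```

Emit:
{"op": "arm_command", "data": {"travel": [[-0.1,0.6,0],[-0.17,1,0],[-0.17,1,0],[-0.17,1,0],[-0.17,1,0],[-0.17,1,0],[-0.17,1,0],[-0.17,1,0]], "twist": [[0,0,0],[0,0,0],[0,0,0],[0,0,0],[0,0,0],[0,0,0],[0,0,0],[0,0,0]], "hand": [0.5,0.5,0.5,0.5,0.5,0.5,0.5,0.5]}}

```text
clock: 13.73
position: [0.5749, -0.0665, 0.1026]
tool_rot: [3.141, 0.002, -2.979]
wrist_force: [-0.7, -3.3, 5.1]
width: 0.0134
gripper_force: 40.8
```

Emit:
{"op": "arm_command", "data": {"travel": [[-0.17,1,0],[-0.17,1,0],[-0.17,1,0],[-0.1,0.6,0],[0,0,0],[0,0,0],[0,0,0],[0,0,0]], "twist": [[0,0,0],[0,0,0],[0,0,0],[0,0,0],[0,0,0],[0,0,0],[0,0,0],[0,0,0]], "hand": [0.5,0.5,0.5,0.5,0.5,0.5,0.5,0.5]}}

```text
clock: 14.4
position: [0.5686, -0.0291, 0.1026]
tool_rot: [3.138, 0.002, -2.979]
wrist_force: [-1.5, 3.3, 6.8]
width: 0.0133
gripper_force: 41.1
```

```bash
python3 - <<'E'
from h import *
s=get_state(); print(s["joints"].round(3),s["position"],s["tool_rot"],s["width"],s["wrist_force"],s["ft_torque"])
c,im=snap("scene","s4")
u,v=proj(c,[.56,.05,.07]).astype(int)
cv2.imwrite("pics/c4.png",cv2.resize(im[v-75:v+75,u-100:u+100],(800,600),interpolation=2)[:,:,::-1])
E
```

```text
[-0.147  0.083  1.953  0.005  1.105 -1.883] [ 0.56858877 -0.02907597  0.10257906] [ 3.13761578e+00  1.92968955e-03 -2.97850391e+00] 0.013297890373819253 [-1.45904334  3.29319673  6.75940303] [0.30824397 0.25876555 0.01800739]
```

View pics/c4.png

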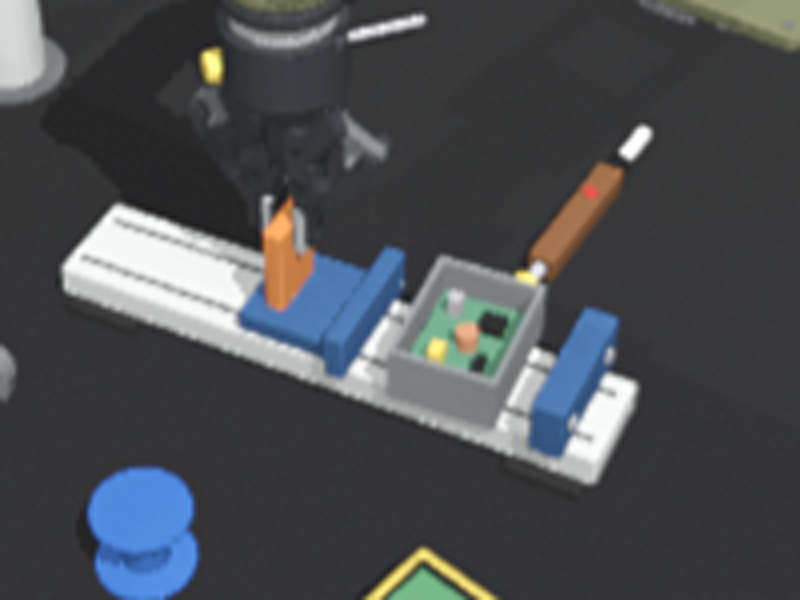

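The jaw has moved about 113 mm. In the crop its blade (365,310) is about 20 mm short of the box, and the box has about 25 mm to go to the back jaw (575,380). From here I go slower.

Emit:
{"op": "arm_command", "data": {"travel": [[-0.06,0.4,0],[-0.06,0.4,0],[-0.07,0.4,0],[-0.07,0.4,0],[-0.06,0.4,0],[-0.06,0.4,0],[-0.07,0.4,0],[-0.07,0.4,0]], "twist": [[0,0,0],[0,0,0],[0,0,0],[0,0,0],[0,0,0],[0,0,0],[0,0,0],[0,0,0]], "hand": [0.5,0.5,0.5,0.5,0.5,0.5,0.5,0.5]}}

```text
clock: 15.12
position: [0.5635, 0.0013, 0.1026]
tool_rot: [3.141, 0.002, -2.978]
wrist_force: [-1.4, -5.3, 5.9]
width: 0.0133
gripper_force: 41.0
```

Emit:
{"op": "arm_command", "data": {"travel": [[-0.03,0.15,0],[-0.02,0.15,0],[-0.03,0.15,0],[-0.02,0.15,0],[0,0,0],[0,0,0],[0,0,0],[0,0,0]], "twist": [[0,0,0],[0,0,0],[0,0,0],[0,0,0],[0,0,0],[0,0,0],[0,0,0],[0,0,0]], "hand": [0.5,0.5,0.5,0.5,0.5,0.5,0.5,0.5]}}

```text
clock: 15.78
position: [0.5625, 0.0075, 0.1026]
tool_rot: [3.14, 0.002, -2.978]
wrist_force: [-1.5, -2.8, 6.6]
width: 0.0131
gripper_force: 41.0
```

```bash
python3 - <<'E'
from h import *
s=get_state(); print(s["position"],s["wrist_force"])
c,im=snap("scene","s5")
u,v=proj(c,[.555,.09,.07]).astype(int)
cv2.imwrite("pics/c5.png",cv2.resize(im[v-60:v+60,u-80:u+80],(800,600),interpolation=2)[:,:,::-1])
E
```

```text
[0.56254312 0.0074757  0.10261157] [-1.4933928  -2.79810745  6.60148822]
```

View pics/c5.png

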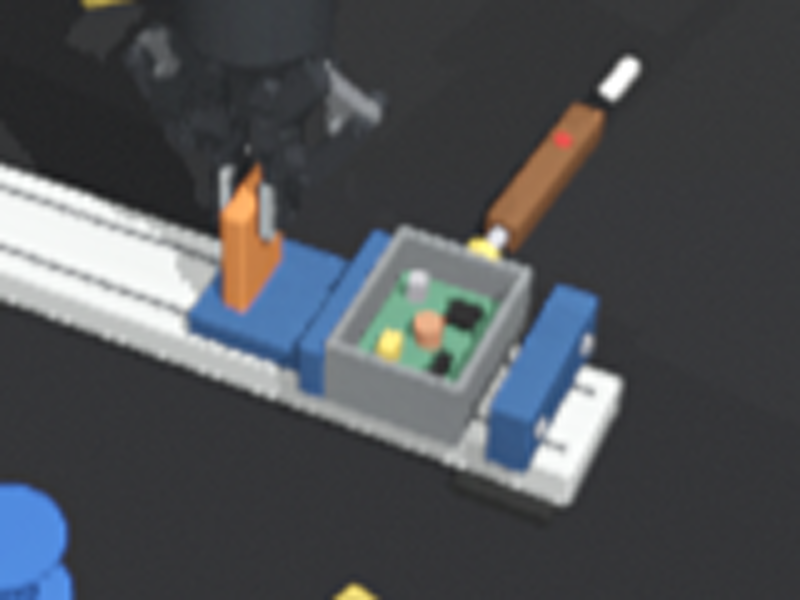

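The jaw is touching the box, and a small gap to the back jaw is still visible around (490,400). I creep forward and read the force after every call.

Emit:
{"op": "arm_command", "data": {"travel": [[-0.01,0.1,0],[-0.02,0.1,0],[-0.02,0.1,0],[-0.01,0.1,0],[-0.02,0.1,0],[-0.02,0.1,0],[-0.01,0.1,0],[-0.02,0.1,0]], "twist": [[0,0,0],[0,0,0],[0,0,0],[0,0,0],[0,0,0],[0,0,0],[0,0,0],[0,0,0]], "hand": [0.5,0.5,0.5,0.5,0.5,0.5,0.5,0.5]}}

```text
clock: 16.5
position: [0.5612, 0.0152, 0.1026]
tool_rot: [3.141, 0.002, -2.978]
wrist_force: [-1.3, -4.8, 6.9]
width: 0.0134
gripper_force: 41.0
```

Emit:
{"op": "arm_command", "data": {"travel": [[-0.01,0.05,0],[-0.01,0.05,0],[-0.01,0.05,0],[-0.01,0.05,0],[0,0.05,0],[-0.01,0.05,0],[-0.01,0.05,0],[-0.01,0.05,0]], "twist": [[0,0,0],[0,0,0],[0,0,0],[0,0,0],[0,0,0],[0,0,0],[0,0,0],[0,0,0]], "hand": [0.5,0.5,0.5,0.5,0.5,0.5,0.5,0.5]}}

```text
clock: 17.17
position: [0.5606, 0.0192, 0.1026]
tool_rot: [3.141, 0.002, -2.978]
wrist_force: [-1.5, -4.3, 5.9]
width: 0.0135
gripper_force: 41.0
```

Emit:
{"op": "arm_command", "data": {"travel": [[-0.01,0.05,0],[-0.01,0.05,0],[-0.01,0.05,0],[-0.01,0.05,0],[0,0.05,0],[-0.01,0.05,0],[-0.01,0.05,0],[-0.01,0.05,0]], "twist": [[0,0,0],[0,0,0],[0,0,0],[0,0,0],[0,0,0],[0,0,0],[0,0,0],[0,0,0]], "hand": [0.5,0.5,0.5,0.5,0.5,0.5,0.5,0.5]}}

```text
clock: 17.83
position: [0.5602, 0.0213, 0.1026]
tool_rot: [-3.138, 0.002, -2.978]
wrist_force: [-0.4, -13.9, 5.3]
width: 0.0127
gripper_force: 40.8
```

Emit:
{"op": "arm_command", "data": {"travel": [[0,0.03,0],[-0.01,0.03,0],[0,0,0],[0,0,0],[0,0,0],[0,0,0],[0,0,0],[0,0,0]], "twist": [[0,0,0],[0,0,0],[0,0,0],[0,0,0],[0,0,0],[0,0,0],[0,0,0],[0,0,0]], "hand": [0.5,0.5,0.5,0.5,0.5,0.5,0.5,0.5]}}

```text
clock: 18.5
position: [0.5603, 0.0213, 0.1026]
tool_rot: [-3.137, 0.002, -2.978]
wrist_force: [0.6, -14.5, 6.1]
width: 0.0131
gripper_force: 40.9
```

Emit:
{"op": "arm_command", "data": {"travel": [[0,0.04,0],[-0.01,0.04,0],[0,0,0],[0,0,0],[0,0,0],[0,0,0],[0,0,0],[0,0,0]], "twist": [[0,0,0],[0,0,0],[0,0,0],[0,0,0],[0,0,0],[0,0,0],[0,0,0],[0,0,0]], "hand": [0.5,0.5,0.5,0.5,0.5,0.5,0.5,0.5]}}

```text
clock: 19.17
position: [0.5602, 0.0213, 0.1026]
tool_rot: [-3.136, 0.002, -2.978]
wrist_force: [1.1, -17.4, 4.4]
width: 0.0135
gripper_force: 40.9
```

Emit:
{"op": "arm_command", "data": {"travel": [[0,0,0],[0,0,0],[0,0,0],[0,0,0],[0,0,0],[0,0,0],[0,0,0],[0,0,0]], "twist": [[0,0,0],[0,0,0],[0,0,0],[0,0,0],[0,0,0],[0,0,0],[0,0,0],[0,0,0]], "hand": [0.5,0.5,0.5,0.5,0.5,0.5,0.5,0.5]}}

```text
clock: 19.83
position: [0.5602, 0.0213, 0.1026]
tool_rot: [-3.136, 0.002, -2.978]
wrist_force: [0.9, -17.1, 5.2]
width: 0.013
gripper_force: 40.9
```

Emit:
{"op": "arm_command", "data": {"travel": [[0,0,0],[0,0,0],[0,0,0],[0,0,0],[0,0,0],[0,0,0],[0,0,0],[0,0,0]], "twist": [[0,0,0],[0,0,0],[0,0,0],[0,0,0],[0,0,0],[0,0,0],[0,0,0],[0,0,0]], "hand": [0.5,0.5,0.5,0.5,2,3,4,4]}}

```text
clock: 20.5
position: [0.558, 0.0261, 0.1002]
tool_rot: [3.137, -0.002, -2.979]
wrist_force: [0.3, -0.2, 0.4]
width: 0.0401
gripper_force: 0.0
```

Emit:
{"op": "arm_command", "data": {"travel": [[0,0,0],[0,0,0],[0,0,1],[0,0,2],[0,0,3],[0,0,3],[0,0,3],[0,0,3]], "twist": [[0,0,0],[0,0,0],[0,0,0],[0,0,0],[0,0,0],[0,0,0],[0,0,0],[0,0,0]], "hand": [4,4,4,4,4,4,4,4]}}

```text
clock: 21.17
position: [0.5581, 0.0259, 0.2527]
tool_rot: [3.138, -0.001, -2.979]
wrist_force: [0.6, -0.6, 0.7]
width: 0.0403
gripper_force: 0.0
```

```bash
python3 - <<'E'
from h import *
s=get_state(); print(s["position"],s["wrist_force"],s["width"])
c,im=snap("scene","s6")
u,v=proj(c,[.555,.09,.07]).astype(int)
a=cv2.resize(im[v-50:v+50,u-50:u+50],(400,400),interpolation=2)
b=cv2.resize(im[60:360,110:410],(400,400),interpolation=3)
cv2.imwrite("pics/c6.png",np.hstack([a,b])[:,:,::-1])
E
```

```text
[0.55808242 0.02587905 0.25272337] [ 0.57329809 -0.64638455  0.66729035] 0.04034422251414168
```

View pics/c6.png

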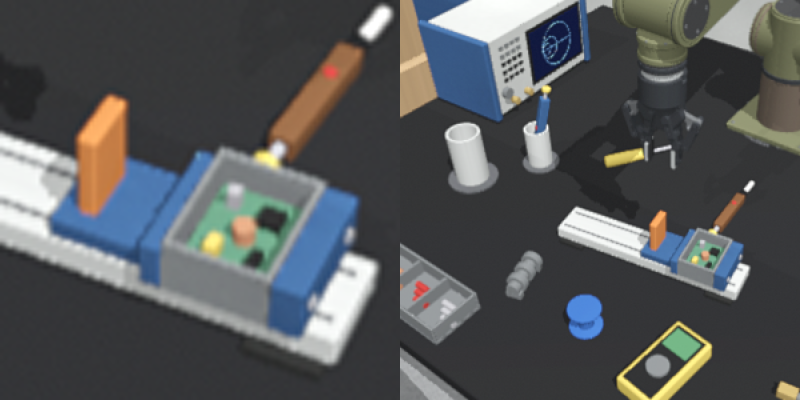

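The crop shows the box at (240,230) squared up and flush between both jaws. The sucker stands in the small cup at (540,110), and the gripper is clear of everything. I'm handing the job in.

```bash
python3 -c "
from rig import workorder
print(workorder.close_job())"
```

```text
the job is handed in; nothing more can be done
None
```

The job is handed in at about 21 s: the blue sucker stands in the small metal cup, and the box is squared up between the jaws, held at about 17 N of push for over a second, then released with the gripper clear; no verdict came back.

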